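Load washed jar lids into the pick-off chute, right way up

TASK

Take the two green jar lids out of the drying rack and load them into the steel gravity chute so that they slide down behind the lid already in it, every one lying flat on the chute floor with its white underside down and its green top up, so that the jars passing below can take them. Let go of them, and leave the small orange lid in the rack and the other things on the table where they are.

Things in the scene. Friction and masses are not known exactly. Their poses are not given: they have to be found in the camera images.
- lid_a: one green plug lid for jars, 84 mm across, 18 mm high, about 60 g: green top, white plug underside flush with the rim (narrow ring groove between). Origin on its axis at mid-height; z points out of the green top. It starts on edge in the rack, z level, facing either way along the rack; axis 51 mm, upper edge 93 mm above the table. Pinch it from above across its 18 mm.
- lid_b: another green plug lid for jars, 84 mm across, 18 mm high, about 60 g: green top, white plug underside flush with the rim (narrow ring groove between). Origin on its axis at mid-height; z points out of the green top. It starts on edge in the rack, z level, facing either way along the rack; axis 51 mm, upper edge 93 mm above the table. Pinch it from above across its 18 mm.
- lid_first: third green lid of the same kind (84 x 18 mm, loose, same axes), already lying right way up at the lower end of the chute, against the two stop pins; it may be nudged but stays there.
- chute: steel gravity chute, 275 mm long, sloping down away from the robot at 54 degrees. Origin on the floor's centre line at the lower end, 72 mm above the table; x runs straight down the slope, y across, z square out of the floor. Side walls 90 mm apart inside, 22 mm high. A lid lying in it has its centre at z = 9 mm; let go, it slides down by itself.
- chute_stand: base plate (240 x 170 x 8 mm) and four posts that carry the chute, fixed; a short glass jar (56 mm high) stands fixed on it under the chute. Origin on the table under the plate's middle; x is the level direction in which the chute descends. To its right a tall slicer (fixed, 0.55 m high) fills x = 0.24 to 0.72 m, y below -0.31 m; swing round it.
- chute_stop (a point): point on the chute's centre line, 9 mm above its floor, where the centre of the lowest lid rests (chute x = -42 mm), held by two pins. The next lids come to rest 84 mm (chute x = -126 mm) and 168 mm (x = -210 mm) farther up. Hold-down strips 23 mm above the floor cover the chute's edges from here up to x = -170 mm.
- chute_load (a point): point on the chute's centre line, 9 mm above its floor, at chute x = -225 mm: the centre of a lid laid in the open loading part, x = -170 to -275 mm, clear of a lid resting at x = -126 mm. No strips here; the walls have flared lips up to 34 mm above the floor. The floor is two rails with an open slot 48 mm wide between, nothing under it here, so a finger fits below a lid.
- chute_mouth (a point): middle of the open upper end of the chute, on its centre line, 9 mm above the floor (chute x = -275 mm, 0.30 m above the table). The walls are flared outward here and the floor edge is bent down over a further 20 mm. A lid can also be slid in here along the slope.
- lid_rack: wire drying rack fixed on the table, 240 mm long along its y axis, 96 mm wide, origin on the table under its middle. Ten wire hoops 24 mm apart, tops 60 mm above the table, hold lids on edge (lid axes along the rack's y, 20 mm between hoops); three slots 72 mm apart hold lids at the start.
- lid_small: small orange lid, 68 mm across, 18 mm high, standing on edge in the same rack, axis about 41 mm and upper edge about 75 mm above the table; not wanted, must stay. Origin at its middle.
- spanner: flat steel spanner, 174 mm long (along its y), 29 mm wide, 6 mm thick, in front of the chute stand; bystander. Origin under its middle.
- gourd_a: green bitter gourd, 174 mm long (along its y), 45 mm thick, behind the rack; bystander. Origin under its middle.
- peeler: peeler with yellow handle, 170 mm long (along its x), 18 mm high, left of the rack's front; bystander. Origin under its middle.
- scraper: bench scraper with white handle, 102 x 112 x 16 mm, front right; bystander. Origin under its middle.
There are look-alikes about, which are no part of the job. Leave any pink look-alike of the lid_b alone. What is shaped like the lid_first but blue is not meant.

How it is judged:
By the outcome, as a careful person would: the job done as asked, in the order asked, and still so for the second after the job is handed in, with the robot touching nothing.
It also fails if it takes over 72 s, if anything falls off the work surface, if the arm or the gripper's body presses on something with over 40 N, if the wrist force passes 120 N, or if a joint passes its speed limit or range.

ROBOT

A 6-joint arm with a two-finger parallel gripper is mounted at the origin on a cart in front of the work surface, level with it; the furniture and walls round the work are solid. World frame = base frame: x ahead of the robot, y to its left, z up, the work surface at z = 0. Lengths are in m, angles in rad, forces in N, time in s.
With the tool pointing down it reaches from about 0.4 to 0.825 m from the base axis. Payload 7 kg.
Tool frame: the origin (TCP) lies midway between the tips of the shut fingers; the grasp point (between the pads) lies 19 mm behind it; z points along the fingers, x is the direction in which the jaws open and shut, and the axes are right-handed (so a half turn about z gives the same grasp; the last joint's range is limited). The gripper opens to 88 mm and grips with 3 to 60 N. Pads are 19 mm wide; open, the fingers measure 130 mm over their backs; the gripper's body (78 mm by 193 mm) begins 47 mm behind the grasp point.
Start: joints at [-0.846, 0.359, 0.012, 0, -1.224, -0.288], TCP at [0.286, -0.612, 0.227] pointing down, gripper open.
Joint ranges: [-3.07, 3.07], [-1.43, 2.12], [-1.02, 1.25], [-3.03, 1.67], [-3.05, -0], [-3.03, 3.03]. Speed limits (rad/s): [2.39, 2.39, 3.01, 3.14, 3.14, 3.14].

INTERFACE

Orientations are given as [roll, pitch, yaw] about the fixed x, y, z axes, in that order (R = Rz(yaw) Ry(pitch) Rx(roll)).
In Python, from station import status, eyes, workorder gives the robot as it stands.
- The arm moves only by the shell command python3 -m jog 'ROWS' [OPENING] [FORCE]. ROWS is JSON, a list of rows, each a list of 6 numbers: the shift along the world's x, y, z in mm, then the turn, a rotation vector about the world's x, y, z in rad. A call has 1 to 12 rows; each row shifts and turns the pose as measured when the row begins; what a row does not reach is not made up. A row lasts 1/10 s, in which the tool goes at most 50 mm and 8.59 degrees, less where a joint would pass 70% of its speed; a pose out of reach is approached as far as the arm can. A call with a gripper value outside its range is refused whole. OPENING is the opening, from 0 (shut) to 1 (fully open), set as the call begins (- or left out, the last holds). The fingers move at their own pace and stop on an object; FORCE is the grip in N (left out, the last holds). Time passes only in rows, so rows that do not move let the fingers close. It gives the time, the measured TCP pose, the force and the opening at its end, in the units of the state.
- status.get_state(): the state, without advancing time (a new reading comes with each control period).
- eyes.grab_frame(name): name is "scene" or "top" or "wrist"; returns the picture (400x640x3 uint8, blue, green, red); there is no depth.
- eyes.calibration(name): a dict with "camera_matrix" (3x3 intrinsics, pixels), "cam_to_world" (4x4, takes a point from camera to world coordinates); the wrist camera has in their place "hand_eye" (4x4, takes a point from camera to tool coordinates, whose origin is the TCP and whose axes are the tool frame's). Camera axes: x right, y up, looking along -z (the intrinsics and any distortion apply to the point x, -y, -z); pixel columns grow to the right and rows downward; lengths in m; the calibration is good to about 2 mm. A picture is of the moment at which its call begins: read the wrist's pose just before it. calibration takes no time and is no camera call.
- workorder.job_done(): hands the job in, once; it reports no verdict.
The state is a dict: "t": time; "q": joint angles; "qd": joint speeds; "joint_efforts": joint torques, N m; "eef_pos": TCP position; "ee_rot": TCP orientation; "force": force on the tool from outside, world axes, zero at the start; "moment": the same for the moment, N m; "width": finger opening in m.
Only numpy, scipy, OpenCV 4.12 (cv2) and the standard library are available. Lean on these libraries where they do the work, as an engineer would, in place of code of your own. Each camera call takes 0.05 s, during which the arm holds its last target. There are 200 camera calls.

## Working session

There is one attempt and no reset: what is moved stays moved. The work goes in short steps, Python scripts to look and compute and a shell command to move; the robot and the scene stay as the last step left them, time stands still between calls to the robot, and variables do not carry over. Pictures are saved under pics/ and viewed, about 8 in all and at most 12, crops included, and the job is handed in when it is done.

```bash
ls; mkdir -p pics; python3 - <<'E'
from station import status, eyes
import cv2, numpy as np
print(status.get_state())
for n in("scene","top"):
    cv2.imwrite(f"pics/{n}0.png",eyes.grab_frame(n))
    c=eyes.calibration(n); print(n,{k:np.round(v,4).tolist() for k,v in c.items()})
print({k:np.round(v,4).tolist() for k,v in eyes.calibration("wrist").items()})
a=cv2.imread("pics/scene0.png");b=cv2.imread("pics/top0.png")
cv2.imwrite("pics/both0.png",cv2.resize(np.vstack([a,b]),(640,800))[:,:] if 0 else np.vstack([a,b]))
E
```

```text
pics
{'t': 0.0, 'q': array([-8.45904271e-01,  3.59395175e-01,  1.10529583e-02, -3.49715209e-04,
       -1.22410380e+00, -2.88122410e-01]), 'qd': array([ 0.0001946 , -0.00073356, -0.00033607, -0.00124201, -0.00125873,
       -0.00073052]), 'joint_efforts': array([ 1.76365966e-04, -5.82722747e+01,  2.93052703e+01,  6.99711934e+00,
        6.84271901e-03, -1.30273766e-04]), 'eef_pos': array([ 0.28531274, -0.61119019,  0.22561484]), 'ee_rot': array([-3.14143905e+00, -1.67510621e-03,  2.00744674e+00]), 'force': array([-0.47845808, -0.21265645, -0.14702774]), 'moment': array([ 0.07510706,  0.02021221, -0.0070454 ]), 'width': 0.08788584838005244}
scene {'camera_matrix': [[485.6023, 0.0, 316.6701], [0.0, 485.6023, 205.0506], [0.0, 0.0, 1.0]], 'cam_to_world': [[-0.7399, 0.5161, -0.4314, -0.0649], [-0.6727, -0.5689, 0.4731, 0.7053], [-0.0013, 0.6403, 0.7682, 1.2849], [0.0, 0.0, 0.0, 1.0]]}
top {'camera_matrix': [[485.9544, 0.0, 325.4996], [0.0, 485.9544, 199.1088], [0.0, 0.0, 1.0]], 'cam_to_world': [[-0.0194, 0.9968, -0.0781, 0.4361], [-0.9998, -0.0194, 0.0009, 0.0244], [-0.0006, 0.0781, 0.9969, 1.5976], [0.0, 0.0, 0.0, 1.0]]}
{'camera_matrix': [[296.49, 0.0, 324.9921], [0.0, 296.49, 199.6499], [0.0, 0.0, 1.0]], 'hand_eye': [[1.0, -0.0006, 0.0008, 0.0001], [-0.0003, -0.952, -0.3061, -0.0825], [0.0009, 0.3061, -0.952, -0.1577], [0.0, 0.0, 0.0, 1.0]]}
```

View pics/scene0.png

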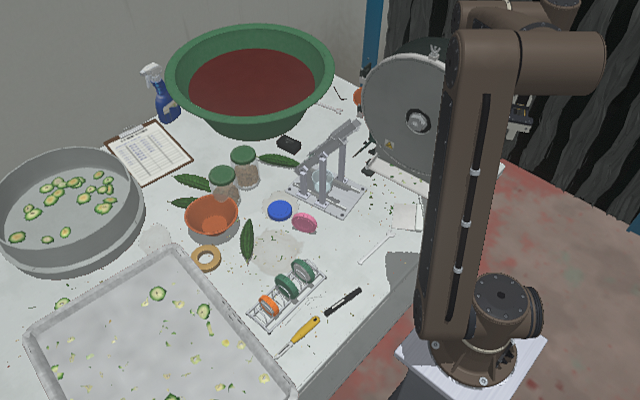

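View pics/top0.png

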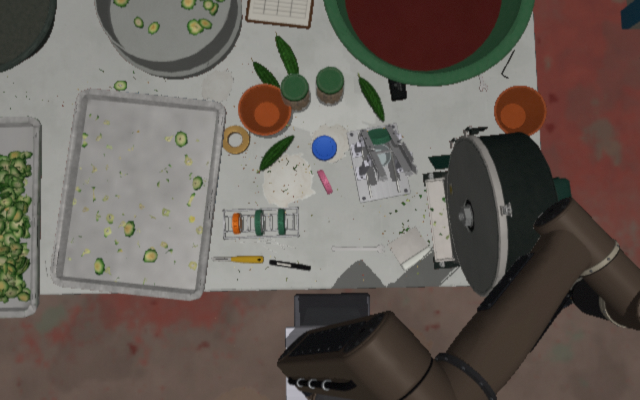

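The scene shows the rack at about (287,290) with orange (268,305), green (287,285) and green (302,271) lids, and the chute at about (330,175). In the top view the rack is at (260,222) and the chute at (382,155). The blue disc (279,211) and the pink one (304,222) are look-alikes. Next, an enlarged composite.

```bash
python3 - <<'E'
import cv2, numpy as np
a=cv2.imread("pics/scene0.png");b=cv2.imread("pics/top0.png")
def crop(im,x,y,w,h):
    return cv2.resize(im[y:y+h,x:x+w],(400,300),interpolation=cv2.INTER_CUBIC)
r1=np.hstack([crop(b,210,187,100,75),crop(a,235,250,100,75)])
r2=np.hstack([crop(b,335,110,100,75),crop(a,275,120,100,75)])
cv2.imwrite("pics/crops0.png",np.vstack([r1,r2]))
E
```

```text
(no output)
```

View pics/crops0.png

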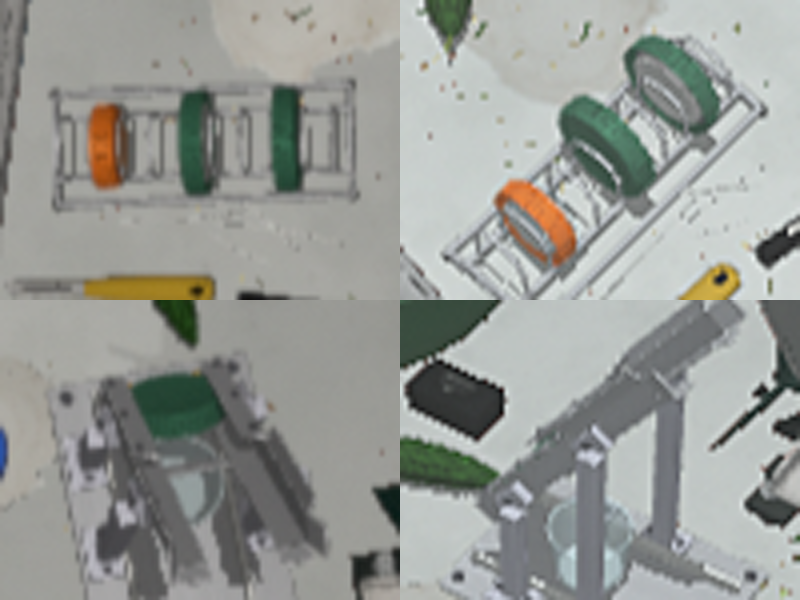

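Top crop: the right lid (281,222) shows green towards −y, so z = −y. The middle lid (259,222) shows its grey underside towards −y, so z = +y, and the scene crop agrees. Orange (236,222) stays. The pink (325,181) and blue (324,148) discs lie on the table and are not wanted. The two green lids in the rack are the targets. Next I raise the arm clear of the slicer.

```bash
cat > h.py <<'E'
import numpy as np, cv2
from station import status, eyes
from scipy.spatial.transform import Rotation as R
def tool():
    s=status.get_state(); T=np.eye(4); T[:3,:3]=R.from_euler('xyz',s['ee_rot']).as_matrix(); T[:3,3]=s['eef_pos']; return T
def cam(n,T=None):
    c=eyes.calibration(n); K=np.array(c['camera_matrix'])
    M=np.array(c['cam_to_world']) if n!='wrist' else T@np.array(c['hand_eye'])
    return K,M
def ray(n,p,T=None):
    K,M=cam(n,T); d=np.linalg.solve(K,[p[0],p[1],1.]); d=M[:3,:3]@(d*[1,-1,-1]); return M[:3,3],d/np.linalg.norm(d)
def atz(r,z): o,d=r; return o+d*(z-o[2])/d[2]
def tri(*rs):
    A=0;b=0
    for o,d in rs: P=np.eye(3)-np.outer(d,d); A=A+P; b=b+P@o
    x=np.linalg.solve(A,b); return x,[np.linalg.norm(np.cross(x-o,d)) for o,d in rs]
def proj(n,X,T=None):
    K,M=cam(n,T); x=(np.linalg.inv(M)@np.append(X,1))[:3]*[1,-1,-1]; x=K@x; return x[:2]/x[2]
E
python3 - <<'E'
from h import *
np.set_printoptions(precision=4,suppress=True)
for n,tp,sp in(("R",(281.3,221.8),(303,271)),("M",(259,222.5),(286.5,286)),("O",(236.5,223),(269,305))):
    print(n,atz(ray("top",tp),.093),tri(ray("top",tp),ray("scene",sp)))
for c in [(55,95),(350,80),(60,208),(353,195)]:
    print("rack corner z~.02",atz(ray("top",(210+c[0]/4,187+c[1]/4)),.02))
E
python3 -m jog '[[0,0,50,0,0,0],[0,0,50,0,0,0],[0,0,50,0,0,0],[0,0,50,0,0,0],[0,0,50,0,0,0],[0,0,50,0,0,0],[0,0,50,0,0,0],[0,0,50,0,0,0],[0,0,50,0,0,0],[0,0,30,0,0,0]]'
```

```text
R [0.4862 0.1612 0.093 ] (array([0.4863, 0.1638, 0.0543]), [np.float64(0.001478997484733134), np.float64(0.0014789974847330186)])
M [0.4853 0.2302 0.093 ] (array([0.4854, 0.2341, 0.0575]), [np.float64(0.001459339496671604), np.float64(0.0014593394966714705)])
O [0.4851 0.2998 0.093 ] (array([0.485 , 0.3071, 0.0452]), [np.float64(0.0022042631986617495), np.float64(0.0022042631986616953)])
rack corner z~.02 [0.5281 0.3544 0.02  ]
rack corner z~.02 [0.5357 0.1145 0.02  ]
rack corner z~.02 [0.4365 0.3507 0.02  ]
rack corner z~.02 [0.4424 0.1135 0.02  ]
t: 1.1
eef_pos: [0.274, -0.5891, 0.6666]
ee_rot: [-3.133, -0.012, 2.007]
force: [-0.1, 4.6, -1.6]
width: 0.0879
```

```bash
python3 -m jog '[[0,40,5,0,0,0],[0,48,0,0,0,0],[0,48,0,0,0,0],[5,48,0,0,0,-0.05],[10,48,0,0,0,-0.05],[10,48,0,0,0,-0.05],[10,48,0,0,0,-0.05],[10,48,0,0,0,-0.05],[10,48,0,0,0,-0.05],[10,48,0,0,0,-0.05],[10,48,0,0,0,-0.05],[0,0,0,0,0,-0.04]]'; python3 - <<'E'
from h import *
print(status.get_state()['q'])
T=tool();np.save("T1",T);cv2.imwrite("pics/w1.png",eyes.grab_frame("wrist"))
E
```

```text
t: 2.3
eef_pos: [0.3455, -0.0575, 0.6614]
ee_rot: [3.131, -0.02, 1.553]
force: [0.3, -0.6, 0.1]
width: 0.0877
[ 0.39668776 -0.17071909  0.39955807 -0.01623264 -2.12332759 -1.99356397]
```

View pics/w1.png

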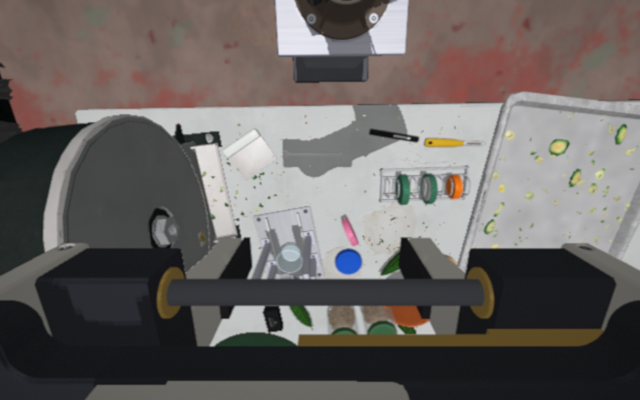

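The wrist view shows the chute at (285,240), with the slot visible; the rack is at (428,187) and its green lids at (403,188) and (429,188). I enlarge the chute.

```bash
python3 - <<'E'
from h import *
a=cv2.imread("pics/w1.png");b=cv2.imread("pics/top0.png")
c=lambda im,x,y,w,h:cv2.resize(im[y:y+h,x:x+w],(w*6,h*6),interpolation=cv2.INTER_CUBIC)
A=c(a,235,196,100,90)[:, :400] if 0 else cv2.resize(a[200:285,240:330],(540,510)[:2],interpolation=cv2.INTER_CUBIC)
A=cv2.resize(a[200:290,240:330],(400,400),interpolation=cv2.INTER_CUBIC)
B=cv2.resize(b[115:205,340:430],(400,400),interpolation=cv2.INTER_CUBIC)
cv2.imwrite("pics/c1.png",np.hstack([A,B]))
E
```

```text
(no output)
```

View pics/c1.png

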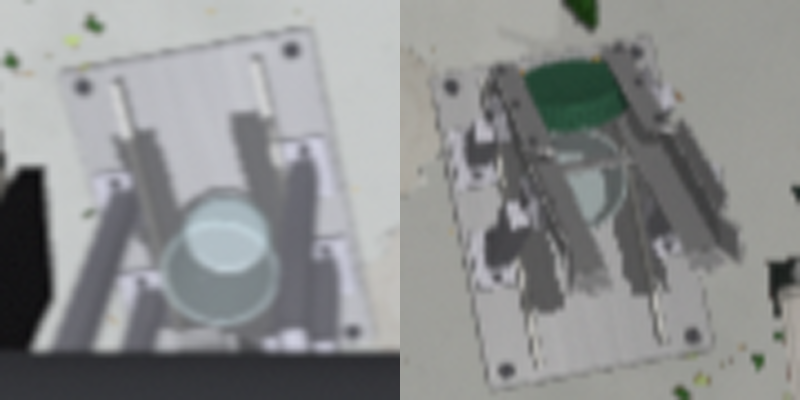

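```bash
cat > fit.py <<'E'
from h import *
def pose(ox,oy,yaw,th=np.radians(54),oz=.072):
    c,s=np.cos(yaw),np.sin(yaw); T=np.eye(4)
    x=np.array([np.cos(th)*c,np.cos(th)*s,-np.sin(th)]);y=np.array([-s,c,0]);T[:3,:3]=np.c_[x,y,np.cross(x,y)];T[:3,3]=[ox,oy,oz];return T
def P(T,x,y,z): return (T@[x,y,z,1])[:3]
E
python3 - <<'E'
from fit import *
np.set_printoptions(precision=4,suppress=True)
pc=[(347.2,130.3),(395.1,123.6),(360.7,202.8),(410.2,192.6)]
W=[atz(ray("top",p),.008) for p in pc]; print(np.array(W))
T1=np.load("T1.npy")
for p in [(253.5,215.75),(310.9,206.3)]: print("w",atz(ray("wrist",p,T1),.008))
ex=(W[0]-W[2])+(W[1]-W[3]); ey=(W[0]-W[1])+(W[2]-W[3])
y1=np.arctan2(ex[1],ex[0]);y2=np.arctan2(-ey[0],ey[1]);print(y1,y2,np.linalg.norm(W[0]-W[2]),np.linalg.norm(W[0]-W[1]))
yaw=(y1+y2)/2; C=np.mean(W,0);print("plate",C,yaw)
L=atz(ray("top",(340+175/4.444,115+82/4.444)),.1166)
d=np.array([np.cos(yaw),np.sin(yaw)]);e=np.array([-d[1],d[0]])
print("lid top rel plate",(L-C)[:2]@d,(L-C)[:2]@e)
xo=(L-C)[:2]@d+.042*np.cos(np.radians(54))-.018*np.sin(np.radians(54)); print("origin along",xo)
o=C[:2]+d*xo; T=pose(o[0],o[1],yaw); np.save("chute0",T)
out=[]
for n,(x0,y0) in(("top",(340,100)),("scene",(280,105))):
    im=cv2.resize(cv2.imread(f"pics/{n}0.png")[y0:y0+100,x0:x0+100],(400,400),interpolation=cv2.INTER_CUBIC)
    f=lambda X:tuple(int(v) for v in ((proj(n,X)-[x0,y0])*4+2))
    for y in(-.045,.045):
        cv2.line(im,f(P(T,0,y,.022)),f(P(T,-.275,y,.022)),(0,0,255),1); cv2.line(im,f(P(T,0,y,0)),f(P(T,-.275,y,0)),(255,0,0),1)
    for z,col in((0,(255,0,0)),(.022,(0,0,255))): cv2.line(im,f(P(T,-.275,-.045,z)),f(P(T,-.275,.045,z)),col,1);cv2.line(im,f(P(T,0,-.045,z)),f(P(T,0,.045,z)),col,1)
    for a in range(0,360,10): cv2.circle(im,f(P(T,-.042+.042*np.cos(np.radians(a)),.042*np.sin(np.radians(a)),.018)),1,(0,255,255),-1)
    out.append(im)
cv2.imwrite("pics/ov.png",np.hstack(out))
E
```

```text
[[ 0.7881 -0.0534  0.008 ]
 [ 0.8076 -0.213   0.008 ]
 [ 0.5462 -0.0922  0.008 ]
 [ 0.5766 -0.2555  0.008 ]]
w [ 0.5763 -0.2572  0.008 ]
w [ 0.551  -0.0888  0.008 ]
0.17020274302623753 0.15320426283898947 0.24501639783073245 0.1607509882987045
plate [ 0.6796 -0.1535  0.008 ] 0.16170350293261349
lid top rel plate 0.0726902685229771 -0.005519873175000646
origin along 0.0828149432205119
```

View pics/ov.png

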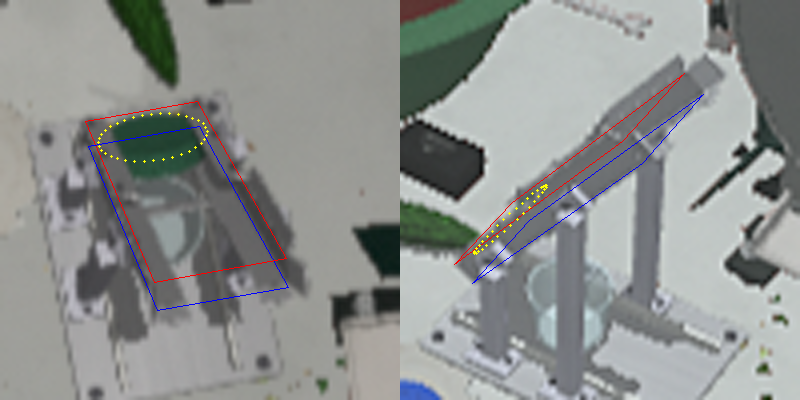

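The model fits to within a few mm: mouth at about (0.60,-0.17,0.29), yaw about 0.16. The lid to fetch first is R (z = −y), tool x = +y. I go above it with the opening at 0.45.

```bash
python3 -m jog '[[14,20,-42,0,0,0.01],[14,20,-42,0,0,0.01],[14,20,-42,0,0,0.01],[14,20,-42,0,0,0.01],[14,20,-42,0,0,0],[14,20,-42,0,0,0],[14,20,-42,0,0,0],[14,20,-42,0,0,0],[14,20,-42,0,0,0],[14,20,-42,0,0,0],[7,16,-40,0,0,0],[0,0,0,0,0,0]]' 0.45; cat >> fit.py <<'E'
def delta(p,Rt):
    T=tool(); print("mm",np.round((np.array(p)-T[:3,3])*1000,1),"rot",np.round(R.from_matrix(Rt@T[:3,:3].T).as_rotvec(),3))
def down(yaw): return R.from_euler('xyz',[np.pi,0,yaw]).as_matrix()
E
python3 - <<'E'
from fit import *
delta([.486,.162,.19],down(1.60))
T=tool();np.save("T2",T);cv2.imwrite("pics/w2.png",eyes.grab_frame("wrist"))
E
```

```text
t: 3.55
eef_pos: [0.4912, 0.1511, 0.1876]
ee_rot: [3.099, -0.033, 1.592]
force: [-1.0, -0.5, -0.3]
width: 0.0391
mm [-5.2 10.9  2.4] rot [-0.034  0.042  0.009]
```

View pics/w2.png

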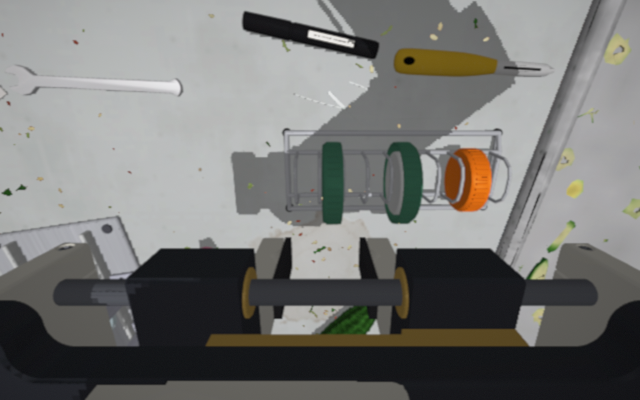

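The lids from close by: R top band at columns 322–343, rows 142–223. M shows its white face towards −y, columns 385–420. Orange is at (468,180). That confirms the facings.

```bash
python3 - <<'E'
from fit import *
np.set_printoptions(precision=4,suppress=True)
T=np.load("T2.npy")
r=ray("wrist",(332.5,182.5),T)
print(atz(r,.093),atz(r,.051),"tri",tri(r,ray("top",(281.3,221.8))))
for p in[(287,131),(501,131),(287,208),(488,208)]: print("rack",atz(ray("wrist",p,T),.02))
for c in (323,343): print(atz(ray("wrist",(c,182),T),.093))
print("M",atz(ray("wrist",(411,182),T),.093))
E
```

```text
[0.4776 0.1608 0.093 ] [0.4904 0.1635 0.051 ] tri (array([0.4871, 0.1634, 0.0621]), [np.float64(0.0005992854680392094), np.float64(0.0005992854680391255)])
rack [0.4434 0.1155 0.02  ]
rack [0.4394 0.3471 0.02  ]
rack [0.5314 0.1135 0.02  ]
rack [0.5295 0.3521 0.02  ]
[0.4773 0.1524 0.093 ]
[0.4771 0.17   0.093 ]
M [0.4764 0.2302 0.093 ]
```

```bash
python3 -m jog '[[-4,11,0,-0.034,0.042,0],[0,0,-30,0,0,0],[0,0,-30,0,0,0],[0,0,0,0,0,0]]'; python3 -c "
from fit import *
delta([.487,.162,.066],down(1.59))"
```

```text
t: 4.0
eef_pos: [0.4926, 0.1602, 0.1385]
ee_rot: [3.126, -0.007, 1.591]
force: [-0.0, -1.1, -0.8]
width: 0.0397
mm [ -5.6   1.8 -72.5] rot [-0.007  0.015 -0.001]
```

```bash
python3 -m jog '[[-6,2,-20,-0.008,0.016,0],[0,0,-20,0,0,0],[0,0,-20,0,0,0],[0,0,-8,0,0,0],[0,0,0,0,0,0]]'; python3 -c "
from fit import *
delta([.487,.162,.066],down(1.59))"
```

```text
t: 4.5
eef_pos: [0.4928, 0.1629, 0.0809]
ee_rot: [3.127, -0.008, 1.592]
force: [-0.1, 0.1, 0.2]
width: 0.0397
mm [ -5.8  -0.9 -14.9] rot [-0.009  0.014 -0.001]
```

```bash
python3 -m jog '[[-8,0,-12,-0.015,0.025,0],[-3,-1,-6,-0.01,0.015,0],[0,0,0,0,0,0]]'; python3 -c "
from fit import *
delta([.487,.162,.066],down(1.59))"; python3 -m jog '[[0,0,0,0,0,0],[0,0,0,0,0,0],[0,0,0,0,0,0],[0,0,0,0,0,0],[0,0,0,0,0,0]]' 0 30
```

```text
t: 4.8
eef_pos: [0.4827, 0.1627, 0.0652]
ee_rot: [-3.117, 0.015, 1.592]
force: [-0.0, 0.2, 0.1]
width: 0.0398
mm [ 4.3 -0.7  0.8] rot [ 0.016 -0.025 -0.002]
t: 5.3
eef_pos: [0.4832, 0.1631, 0.0658]
ee_rot: [-3.117, 0.015, 1.592]
force: [0.1, 0.0, -0.9]
width: 0.018
```

```bash
python3 -m jog '[[0,0,40,0,0,0],[0,0,45,0,0,0],[0,0,45,0,0,0],[0,0,45,0,0,0],[0,0,45,0,0,0],[0,0,45,0,0,0],[0,0,30,0,0,0]]'; cat >> fit.py <<'E'
def place(T,x,z,c,y=0):
    Rt=np.c_[-T[:3,2],T[:3,1],T[:3,0]]; return P(T,x,y,z)-Rt@np.array(c),Rt
C1=[0,.004,.0148]
E
python3 - <<'E'
from fit import *
T=np.load("chute0.npy"); print(T)
p,Rt=place(T,-.225,.011,C1); print("load tcp",p,R.from_matrix(Rt).as_euler('xyz'))
p,Rt=place(T,-.35,.05,C1); print("wp",p); delta(p,Rt)
E
```

```text
t: 6.0
eef_pos: [0.4773, 0.1593, 0.3674]
ee_rot: [-3.108, 0.02, 1.591]
force: [0.2, 0.6, -1.3]
width: 0.0177
[[ 0.58011727 -0.16099972  0.79846292  0.76136644]
 [ 0.09463326  0.98695445  0.13025151 -0.14021077]
 [-0.80901699  0.          0.58778525  0.072     ]
 [ 0.          0.          0.          1.        ]]
load tcp [ 0.63168141 -0.16541887  0.27246791] [-3.14159265  0.62831853 -2.97988915]
wp [ 0.59030681 -0.17216822  0.39651866]
mm [ 113.  -331.5   29.2] rot [-0.413 -0.552  1.664]
```

```bash
python3 -m jog '[[10,-28,3,-0.034,-0.046,0.137],[10,-28,3,-0.034,-0.046,0.137],[10,-28,3,-0.034,-0.046,0.137],[10,-28,3,-0.034,-0.046,0.137],[10,-28,3,-0.034,-0.046,0.137],[10,-28,3,-0.034,-0.046,0.137],[10,-28,3,-0.034,-0.046,0.137],[10,-28,3,-0.034,-0.046,0.137],[10,-28,3,-0.034,-0.046,0.137],[10,-28,3,-0.034,-0.046,0.137],[10,-28,3,-0.034,-0.046,0.137],[10,-28,3,-0.034,-0.046,0.137]]'; python3 - <<'E'
from fit import *
T=np.load("chute0.npy")
p,Rt=place(T,-.35,.05,C1); delta(p,Rt)
E
```

```text
t: 7.2
eef_pos: [0.5872, -0.1538, 0.4058]
ee_rot: [3.081, 0.574, 3.13]
force: [0.3, -0.1, -1.0]
width: 0.0177
mm [  3.1 -18.4  -9.2] rot [-0.046 -0.058  0.139]
```

```bash
python3 -m jog '[[3,-20,-9,-0.046,-0.06,0.125],[0,0,0,-0.008,-0.01,0.03],[0,0,0,0,0,0]]'; python3 - <<'E'
from fit import *
T=np.load("chute0.npy")
p,Rt=place(T,-.35,.05,C1); delta(p,Rt)
print(status.get_state()['q'])
Tt=tool();np.save("T3",Tt);w=eyes.grab_frame("wrist");cv2.imwrite("pics/w3.png",w)
t=eyes.grab_frame("top");s=eyes.grab_frame("scene");cv2.imwrite("pics/top3.png",t);cv2.imwrite("pics/scene3.png",s)
out=[cv2.resize(w,(640,400))[:,:640]]
c=lambda im,x,y:cv2.resize(im[y:y+80,x:x+128],(400,250),interpolation=cv2.INTER_CUBIC)
cv2.imwrite("pics/v3.png",np.vstack([cv2.resize(w[:,:],(560,350)),cv2.resize(np.hstack([c(t,320,110),c(s,270,90)]),(560,175))[:, :]]))
E
```

```text
t: 7.5
eef_pos: [0.589, -0.1721, 0.3983]
ee_rot: [3.136, 0.627, -2.996]
force: [0.3, -0.1, -0.6]
width: 0.0179
mm [ 1.3 -0.1 -1.8] rot [-0.004 -0.002  0.013]
[-0.04508784 -0.12804189 -0.25991652 -0.15873581 -0.82784805  0.26327391]
```

View pics/v3.png

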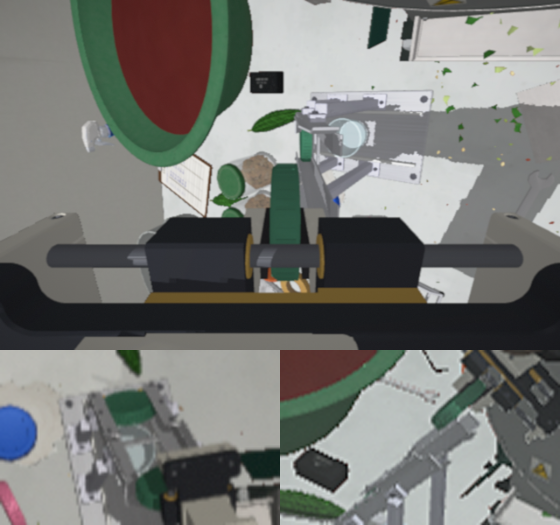

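```bash
cat > ov.py <<'E'
from fit import *
def overlay(T,views,out,lids=()):
    ims=[]
    for n,fn,x0,y0,w,k,Tt in views:
        im=cv2.resize(cv2.imread(fn)[y0:y0+w,x0:x0+w],None,fx=k,fy=k,interpolation=cv2.INTER_CUBIC)
        f=lambda X:tuple(int(v) for v in ((proj(n,X,Tt)-[x0,y0]+.5)*k))
        for z,col in((0,(255,0,0)),(.022,(0,0,255))):
            q=[f(P(T,x,y,z)) for x,y in((0,-.045),(-.275,-.045),(-.275,.045),(0,.045))]
            cv2.polylines(im,[np.array(q)],True,col,1)
        for s in(-.024,.024): cv2.line(im,f(P(T,-.17,s,0)),f(P(T,-.275,s,0)),(255,255,0),1)
        for L in lids:
            for z in(-.009,.009):
                q=[f(P(L,.042*np.cos(a),.042*np.sin(a),z)) for a in np.arange(0,6.3,.2)]
                cv2.polylines(im,[np.array(q)],False,(0,255,255),1)
        ims.append(im)
    cv2.imwrite(out,np.hstack(ims))
E
python3 - <<'E'
from ov import *
T=np.load("chute0.npy");Tt=np.load("T3.npy")
L=Tt.copy();L[:3,:3]=np.c_[Tt[:3,2],Tt[:3,1],-Tt[:3,0]];L[:3,3]=(Tt@[*C1,1])[:3]
F=T.copy();F[:3,3]=P(T,-.042,0,.009)
overlay(T,[("wrist","pics/w3.png",290,90,130,3,Tt),("top","pics/top0.png",345,110,78,5,None)],"pics/ov3.png",[L,F])
E
```

```text
(no output)
```

View pics/ov3.png

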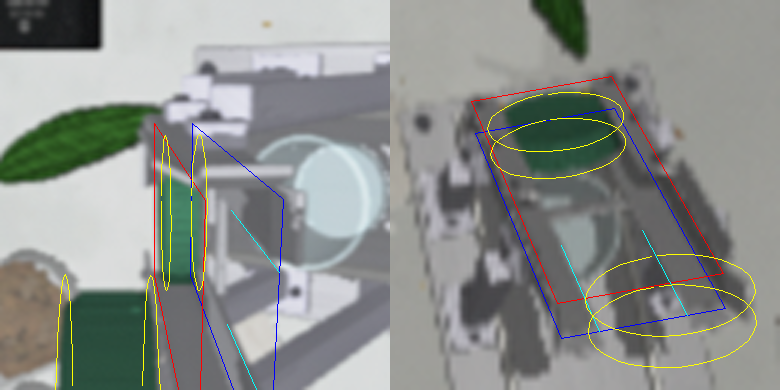

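The overlay suggests the held lid sits about 3 mm further along +tool y than assumed. The chute's lateral position is unclear from here, so I roll the camera round to look down the chute from behind.

```bash
python3 -m jog '[[-4,0,22,-0.086,-0.014,0.12],[-4,0,22,-0.086,-0.014,0.12],[0,0,0,-0.086,-0.014,0.12],[0,0,0,-0.086,-0.014,0.12],[0,0,0,-0.086,-0.014,0.12],[0,0,0,-0.086,-0.014,0.12],[0,0,0,-0.086,-0.014,0.12],[0,0,0,-0.086,-0.014,0.12],[0,0,0,-0.086,-0.014,0.12],[0,0,0,-0.086,-0.014,0.12],[0,0,0,-0.086,-0.014,0.12],[0,0,0,0,0,0]]'; python3 - <<'E'
from ov import *
T=np.load("chute0.npy")
Tt=tool();np.save("T4",Tt);w=eyes.grab_frame("wrist");cv2.imwrite("pics/w4.png",w)
print(T[:3,:3].T@Tt[:3,:3], np.linalg.inv(T)@Tt[:,3])
cv2.imwrite("pics/w4c.png",cv2.resize(w[60:330,190:460],(600,600),interpolation=cv2.INTER_CUBIC))
E
```

```text
t: 8.85
eef_pos: [0.5804, -0.1607, 0.4454]
ee_rot: [-2.514, -0.043, -1.352]
force: [-0.7, 0.3, -0.2]
width: 0.0177
[[-1.24921767e-03  8.43987389e-04  9.99998864e-01]
 [-9.97423238e-01 -7.17319927e-02 -1.18545918e-03]
 [ 7.17309107e-02 -9.97423585e-01  9.31421507e-04]] [-0.40896558  0.00886332  0.07232159  1.        ]
```

View pics/w4c.png

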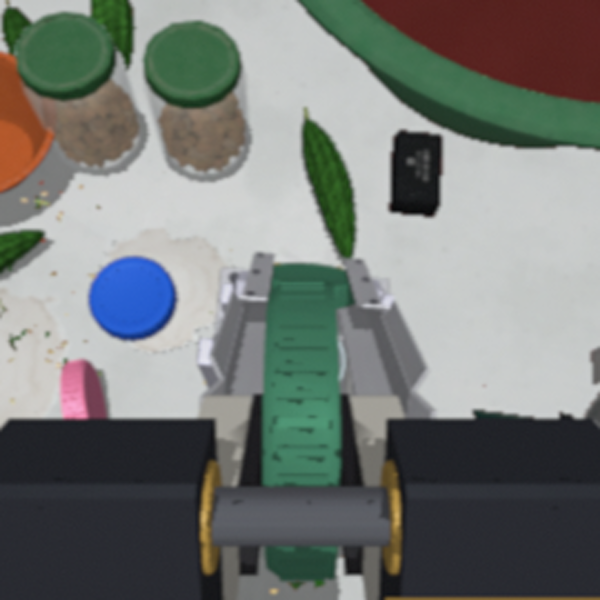

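Looking down the chute: its lower ears are at crop (262,255) and (355,260), lid_first's top edge at (310,268), and its upper lips pass (225,300)→(203,398) on the left and (385,300)→(430,405) on the right. I compare these with the model's projections.

```bash
python3 - <<'E'
from ov import *
np.set_printoptions(precision=1,suppress=True)
T=np.load("chute0.npy");Tt=np.load("T4.npy")
for q in[(0,.045,.022),(0,-.045,.022),(0,.045,0),(0,-.045,0),(-.17,.045,.022),(-.17,-.045,.022),(-.17,.045,.034),(-.17,-.045,.034),(-.275,.045,.034),(-.275,-.045,.034),(-.275,.045,0),(-.275,-.045,0),(0,0,.018),(-.042,0,.018)]:
    print(q,(proj("wrist",P(T,*q),Tt)-[190,60])*2.222)
w=cv2.imread("pics/w4.png")
# rows across the chute: gray transitions
for r in(180,190,200,210,220,230):
    g=w[r].astype(int).sum(1)//3; print(r,' '.join(map(str,g[276:390])))
E
```

```text
(0, 0.045, 0.022) [254.2 257. ]
(0, -0.045, 0.022) [356.1 264.2]
(0, 0.045, 0) [253.  281.1]
(0, -0.045, 0) [353.7 288.1]
(-0.17, 0.045, 0.022) [236.9 317.4]
(-0.17, -0.045, 0.022) [378.2 327. ]
(-0.17, 0.045, 0.034) [237.7 299.3]
(-0.17, -0.045, 0.034) [380.2 309.1]
(-0.275, 0.045, 0.034) [218.2 362.4]
(-0.275, -0.045, 0.034) [406.  374.9]
(-0.275, 0.045, 0) [215.8 426.5]
(-0.275, -0.045, 0) [397.7 438.2]
(0, 0, 0.018) [304.9 265. ]
(-0.042, 0, 0.018) [305.4 277.1]
180 200 201 200 198 195 194 194 196 196 197 197 197 194 188 183 183 185 188 184 181 189 195 196 196 199 197 175 145 131 129 131 134 135 135 136 133 112 85 73 72 73 72 73 72 72 71 71 72 71 72 71 72 72 73 74 74 75 76 77 80 85 90 97 109 122 126 128 144 157 149 134 133 133 134 135 134 134 136 149 176 198 203 202 201 202 203 202 202 201 201 200 200 200 200 200 201 201 201 202 202 202 202 201 201 201 202 202 202 203 203 203 203 203 202
190 203 202 203 205 206 204 202 198 197 197 198 194 186 187 206 221 223 215 182 150 173 198 196 172 144 129 126 128 130 132 133 133 133 133 124 97 70 65 67 69 75 80 81 81 81 80 81 80 80 80 80 80 
[... 1191 characters left out ...]
 86 86 89 91 90 91 90 92 91 90 91 90 90 90 90 91 90 90 91 90 90 90 91 90 90 90 91 90 89 89 88 94 117 149 166 150 127 130 134 135 134 134 135 135 134 134 134 134 134 132 120 102 92 92 91 90 90 95 109 115 112 109 110 110 111 110 110 111 123 148 178 197 202 201 201 201 202 202 203 203
230 201 202 202 204 198 174 137 114 110 111 111 119 139 148 136 110 91 88 92 107 125 134 135 136 137 137 135 135 135 135 136 132 115 95 91 93 95 97 97 98 98 98 98 97 96 96 97 98 97 98 97 97 97 97 97 97 96 96 95 96 96 96 96 96 95 104 134 146 129 115 121 125 128 133 136 134 134 135 135 136 136 135 135 134 135 134 134 127 110 94 90 90 92 90 90 96 108 113 110 109 107 115 141 166 178 189 199 202 202 202 203 203 204 204
```

Measured floor edges at rows 210–230 are about 2.3 px (3.3 mm) towards −y of the model, and at the lower end by the same amount, so I shift the chute by −3.3 mm and set the lid offset to 7 mm.

```bash
sed -i 's/C1=.*/C1=[0,.007,.0148]/' fit.py; python3 - <<'E'
from fit import *
T=np.load("chute0.npy");T[:3,3]+=-.0033*T[:3,1];np.save("chute1",T)
p,Rt=place(T,-.25,.06,C1);delta(p,Rt)
E
```

```text
mm [  76.9   -6.9 -124. ] rot [ 0.952  0.155 -1.324]
```

```bash
python3 -m jog '[[0,0,0,0.086,0.014,-0.12],[0,0,0,0.086,0.014,-0.12],[0,0,0,0.086,0.014,-0.12],[0,0,0,0.086,0.014,-0.12],[0,0,0,0.086,0.014,-0.12],[0,0,0,0.086,0.014,-0.12],[0,0,0,0.086,0.014,-0.12],[10,-1,-16,0.086,0.014,-0.12],[15,-1,-25,0.086,0.014,-0.12],[15,-1,-25,0.086,0.014,-0.12],[15,-1,-25,0.086,0.014,-0.12],[0,0,0,0,0,0]]'; python3 - <<'E'
from fit import *
T=np.load("chute1.npy")
p,Rt=place(T,-.23,.045,C1);delta(p,Rt)
E
```

```text
t: 10.1
eef_pos: [0.6371, -0.1598, 0.3546]
ee_rot: [3.122, 0.63, -3.018]
force: [-1.7, 0.0, -1.4]
width: 0.0179
mm [ 19.8  -7.9 -58.2] rot [-0.016 -0.     0.027]
```

```bash
python3 -m jog '[[10,-8,-30,-0.016,0,0.027],[9,0,-28,0,0,0],[0,0,0,0,0,0]]'; python3 - <<'E'
from fit import *
T=np.load("chute1.npy")
p,Rt=place(T,-.23,.045,C1);delta(p,Rt)
p,Rt=place(T,-.23,.020,C1);delta(p,Rt)
E
```

```text
t: 10.4
eef_pos: [0.6572, -0.1671, 0.2985]
ee_rot: [-3.14, 0.63, -2.978]
force: [-0.9, 0.1, -0.9]
width: 0.0179
mm [-0.3 -0.6 -2. ] rot [ 0.001  0.002 -0.001]
mm [-20.3  -3.8 -16.7] rot [ 0.001  0.002 -0.001]
```

```bash
python3 -m jog '[[-10,-2,-9,0,0,0],[-9,-1,-8,0,0,0],[0,0,0,0,0,0]]'; python3 - <<'E'
from fit import *
T=np.load("chute1.npy")
p,Rt=place(T,-.23,.020,C1);delta(p,Rt)
p,Rt=place(T,-.23,.010,C1);delta(p,Rt)
E
```

```text
t: 10.7
eef_pos: [0.637, -0.17, 0.2851]
ee_rot: [-3.139, 0.634, -2.977]
force: [0.4, 0.0, -0.9]
width: 0.0179
mm [ 0.  -0.9 -3.3] rot [ 0.001  0.006 -0.001]
mm [-8.  -2.2 -9.2] rot [ 0.001  0.006 -0.001]
```

```bash
python3 -m jog '[[-4,-1,-5,0,0.006,0],[-4,-1,-4,0,0,0],[0,0,0,0,0,0]]'; python3 - <<'E'
from fit import *
T=np.load("chute1.npy")
p,Rt=place(T,-.23,.010,C1);delta(p,Rt)
w=cv2.imwrite("pics/w5.png",eyes.grab_frame("wrist"));np.save("T5",tool())
t=eyes.grab_frame("top");s=eyes.grab_frame("scene");cv2.imwrite("pics/top5.png",t);cv2.imwrite("pics/scene5.png",s)
w=cv2.imread("pics/w5.png")
z=lambda im,x,y,w,h,W,H:cv2.resize(im[y:y+h,x:x+w],(W,H),interpolation=cv2.INTER_CUBIC)
cv2.imwrite("pics/v5.png",np.hstack([z(w,260,130,130,180,400,554),np.vstack([z(t,345,110,100,69,400,277),z(s,285,85,100,69,400,277)])]))
E
```

```text
t: 11.0
eef_pos: [0.6285, -0.1723, 0.2796]
ee_rot: [-3.138, 0.633, -2.976]
force: [1.3, 0.3, -0.9]
width: 0.0175
mm [ 0.5  0.1 -3.7] rot [ 0.002  0.006 -0.002]
```

View pics/v5.png

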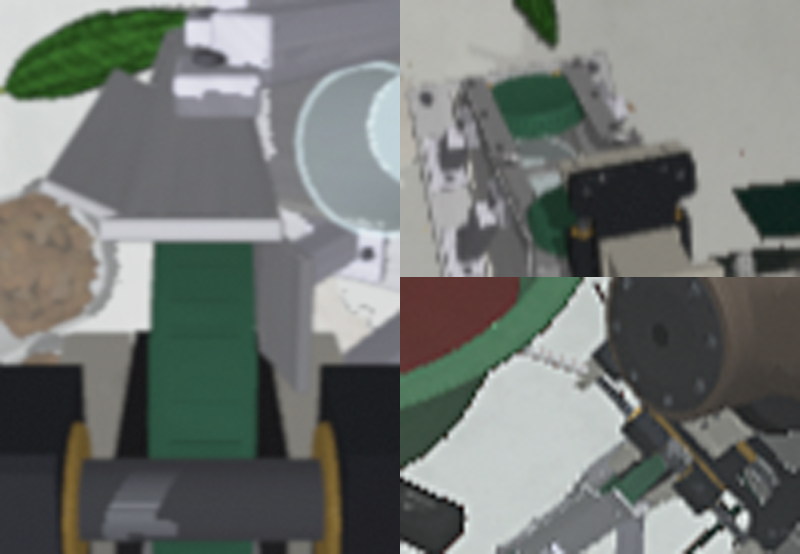

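The lid sits between the walls (wrist crop: the −y wall's top edge at row 230 overlaps the lid, and the floor rail is just right of the underside at column 255). No contact force. I lower it slightly and release.

```bash
python3 -m jog '[[-1,0,-5,0,0.006,0],[0,0,0,0,0,0]]'; python3 -m jog '[[0,0,0,0,0,0],[0,0,0,0,0,0],[0,0,0,0,0,0],[0,0,0,0,0,0],[0,0,0,0,0,0],[0,0,0,0,0,0]]' 0.4; python3 - <<'E'
from fit import *
T=np.load("chute1.npy");np.set_printoptions(precision=3,suppress=True)
print(np.linalg.inv(T)@tool()[:,3])
s=eyes.grab_frame("top");cv2.imwrite("pics/top6.png",s)
for n in("top5","top6"):
    im=cv2.imread(f"pics/{n}.png")[110:180,345:445].astype(int); m=(im[...,1]>im[...,2]+20)&(im[...,1]>im[...,0]+5); ys,xs=np.nonzero(m)
    print(n,[(r+110,xs[ys==r].min()+345,xs[ys==r].max()+345,(ys==r).sum()) for r in range(0,70,2) if (ys==r).any()])
E
```

```text
t: 11.35
eef_pos: [0.6304, -0.1726, 0.2772]
ee_rot: [-3.136, 0.632, -2.975]
force: [-0.4, -0.2, -1.6]
width: 0.0177
t: 11.95
eef_pos: [0.6295, -0.1725, 0.2755]
ee_rot: [-3.138, 0.629, -2.976]
force: [-0.2, 0.1, -0.1]
width: 0.035
[-0.244 -0.007  0.01   1.   ]
top5 [(110, np.int64(375), np.int64(382), np.int64(8)), (112, np.int64(376), np.int64(382), np.int64(7)), (114, np.int64(378), np.int64(382), np.int64(5)), (116, np.int64(379), np.int64(383), np.int64(5)), (118, np.int64(380), np.int64(383), np.int64(4)), (130, np.int64(371), np.int64(386), np.int64(16)), (132, np.int64(368), np.int64(387), np.int64(20)), (134, np.int64(369), np.int64(388), np.int64(20)), (136, np.int64(370), np.int64(389), np.int64(20)), (138, np.int64(371), np.int64(390), np.int64(20)), (140, np.int64(371), np.int64(388), np.int64(18)), (142, np.int64(372), np.int64(385), np.int64(14)), (144, np.int64(374), np.int64(379), np.int64(6)), (158, np.int64(382), np.int64(385), np.int64(4)), (160, np.int64(379), np.int64(386), np.int64(8)), (162, np.int64(377), np.int64(386), np.int64(10)), (164, np.int64(377), np.in
[... 543 characters left out ...]
t64(368), np.int64(387), np.int64(20)), (134, np.int64(369), np.int64(388), np.int64(20)), (136, np.int64(370), np.int64(389), np.int64(20)), (138, np.int64(371), np.int64(390), np.int64(20)), (140, np.int64(371), np.int64(391), np.int64(21)), (142, np.int64(373), np.int64(392), np.int64(20)), (144, np.int64(374), np.int64(394), np.int64(21)), (146, np.int64(374), np.int64(396), np.int64(23)), (148, np.int64(376), np.int64(387), np.int64(12)), (150, np.int64(374), np.int64(383), np.int64(10)), (152, np.int64(371), np.int64(383), np.int64(13)), (154, np.int64(373), np.int64(384), np.int64(12)), (156, np.int64(379), np.int64(381), np.int64(3)), (162, np.int64(444), np.int64(444), np.int64(1))]
```

It slid down the chute. I retract up-slope and head for lid M with the half-turned grasp.

```bash
python3 -m jog '[[-28,-4,39,0,0,0],[-28,-4,39,0,0,0],[-28,-4,39,0,0,0],[-10,0,39,0,0,0],[0,0,0,0,0,0]]' 0.45; python3 - <<'E'
from fit import *
delta([.489,.2345,.19],down(-1.55))
E
```

```text
t: 12.5
eef_pos: [0.5305, -0.1849, 0.4345]
ee_rot: [-3.137, 0.624, -2.976]
force: [-0.5, -0.4, -0.8]
width: 0.0392
mm [ -41.5  419.4 -244.5] rot [-0.52   0.437  1.377]
```

```bash
python3 -m jog '[[-4,36,0,-0.05,0.042,0.133],[-4,38,0,-0.05,0.042,0.133],[-4,38,0,-0.05,0.042,0.133],[-4,38,0,-0.05,0.042,0.133],[-4,38,-10,-0.05,0.042,0.133],[-4,38,-20,-0.05,0.042,0.133],[-4,38,-30,-0.05,0.042,0.133],[-4,38,-30,-0.05,0.042,0.133],[-4,38,-30,-0.05,0.042,0.133],[-4,38,-30,-0.05,0.042,0.133],[0,38,-30,-0.02,0.017,0.05],[0,0,0,0,0,0]]'; python3 - <<'E'
from fit import *
delta([.489,.2345,.19],down(-1.55))
E
```

```text
t: 13.7
eef_pos: [0.4856, 0.245, 0.254]
ee_rot: [-3.141, 0.001, -1.511]
force: [-0.5, -0.7, -1.2]
width: 0.0391
mm [  3.4 -10.5 -64. ] rot [-0.001  0.    -0.039]
```

```bash
python3 -m jog '[[4,-11,-30,0,0,-0.04],[0,0,-30,0,0,0],[0,0,0,0,0,0]]'; python3 - <<'E'
from fit import *
delta([.489,.2345,.066],down(-1.55))
np.set_printoptions(precision=4,suppress=True)
T=tool();w=eyes.grab_frame("wrist");cv2.imwrite("pics/w7.png",w)
im=w.astype(int);m=(im[...,1]>im[...,2]+20)&(im[...,1]>im[...,0]+5)
M=np.zeros_like(m);M[100:245,260:400]=m[100:245,260:400]
n,l,s,c=cv2.connectedComponentsWithStats(M.astype(np.uint8));k=1+np.argmax(s[1:,4]);print(s[k],c[k])
for r in range(s[k][1],s[k][1]+s[k][3],6):
    xs=np.nonzero(l[r]==k)[0];print(r,xs.min(),xs.max())
X=[.489,.2345,.051]
for z in(.051,.093):print(proj("wrist",[.489,.2345-.009,z],T),proj("wrist",[.489,.2345+.009,z],T))
E
```

```text
t: 14.0
eef_pos: [0.4897, 0.236, 0.1909]
ee_rot: [3.141, 0.0, -1.549]
force: [0.4, -1.0, 1.2]
width: 0.0393
mm [  -0.7   -1.5 -124.9] rot [ 0.    -0.    -0.001]
[ 319  149   18   81 1385] [327.5249 188.2852]
149 323 332
155 320 336
161 319 336
167 319 336
173 319 336
179 319 336
185 319 336
191 319 336
197 319 336
203 319 336
209 319 336
215 319 335
221 320 335
227 322 335
[335.1512 190.1587] [317.8873 189.7841]
[336.6734 202.7837] [316.8412 202.3594]
```

```bash
python3 -m jog '[[0,-2,-28,0,0,0],[0,0,-28,0,0,0],[0,0,-28,0,0,0],[0,0,-18,0,0,0],[0,0,-8,0,0,0],[0,0,0,0,0,0]]'; python3 - <<'E'
from fit import *
delta([.49,.2336,.066],down(-1.55))
E
```

```text
t: 14.65
eef_pos: [0.4983, 0.2385, 0.0931]
ee_rot: [-3.123, 0.012, -1.547]
force: [-0.1, 0.2, 0.8]
width: 0.0395
mm [ -8.3  -4.9 -27.1] rot [-0.013  0.019 -0.003]
```

```bash
python3 -m jog '[[-9,-6,-5,-0.013,0.019,0],[-1,-1,-12,0,0,0],[-1,-1,-9,0,0.006,0],[0,0,0,0,0,0]]'; python3 - <<'E'
from fit import *
delta([.49,.2336,.066],down(-1.55))
E
```

```text
t: 15.05
eef_pos: [0.4885, 0.2315, 0.0696]
ee_rot: [3.138, 0.003, -1.547]
force: [0.1, 0.5, 1.3]
width: 0.0392
mm [ 1.5  2.1 -3.6] rot [-0.003 -0.003 -0.003]
```

```bash
python3 -m jog '[[1,2,-4,0,0,0],[0,0,0,0,0,0]]'; python3 -m jog '[[0,0,0,0,0,0],[0,0,0,0,0,0],[0,0,0,0,0,0],[0,0,0,0,0,0],[0,0,0,0,0,0]]' 0 30;  python3 -m jog '[[0,0,40,0,0,0],[0,0,45,0,0,0],[0,0,45,0,0,0],[0,0,45,0,0,0],[0,0,45,0,0,0],[0,0,45,0,0,0],[0,0,45,0,0,0],[0,0,20,0,0,0]]'; python3 - <<'E'
from fit import *
T=np.load("chute1.npy")
p,Rt=place(T,-.30,.08,[0,0,.015]);delta(p,Rt)
E
```

```text
t: 15.25
eef_pos: [0.4898, 0.2337, 0.0653]
ee_rot: [3.138, 0.003, -1.547]
force: [0.0, 0.5, 0.2]
width: 0.0399
t: 15.75
eef_pos: [0.4901, 0.2341, 0.0657]
ee_rot: [3.139, 0.004, -1.547]
force: [-0.2, -0.6, -0.5]
width: 0.0177
t: 16.55
eef_pos: [0.4848, 0.2299, 0.4052]
ee_rot: [3.133, -0.0, -1.548]
force: [0.1, -0.6, -0.7]
width: 0.0181
mm [ 158.3 -392.8  -31.3] rot [ 0.521 -0.444 -1.384]
```

```bash
python3 -m jog '[[12,-33,3,0.05,-0.043,-0.133],[13,-34,3,0.05,-0.043,-0.133],[13,-34,2,0.05,-0.043,-0.133],[13,-34,0,0.05,-0.043,-0.133],[13,-34,0,0.05,-0.043,-0.133],[13,-34,0,0.05,-0.043,-0.133],[13,-34,0,0.05,-0.043,-0.133],[13,-34,0,0.05,-0.043,-0.133],[13,-34,0,0.05,-0.043,-0.133],[13,-34,0,0.05,-0.043,-0.133],[13,-34,0,0.03,-0.025,-0.07],[0,0,0,0,0,0]]'; python3 - <<'E'
from fit import *
T=np.load("chute1.npy")
p,Rt=place(T,-.30,.08,[0,0,.0147]);delta(p,Rt)
E
```

```text
t: 17.75
eef_pos: [0.6271, -0.1571, 0.419]
ee_rot: [3.133, 0.656, -3.026]
force: [0.0, -0.2, -1.6]
width: 0.018
mm [ 16.1  -5.8 -45.4] rot [-0.011  0.026  0.041]
```

```bash
python3 -m jog '[[8,-6,-22,-0.011,0.026,0.041],[8,0,-22,0,0,0],[0,0,0,0,0,0]]'; python3 - <<'E'
from fit import *
T=np.load("chute1.npy")
p,Rt=place(T,-.30,.08,[0,0,.0147]);delta(p,Rt)
p,Rt=place(T,-.23,.045,[0,0,.0147]);delta(p,Rt)
np.save("T8",tool());w=eyes.grab_frame("wrist");cv2.imwrite("pics/w8.png",w)
for f in("w3","w8"):
    im=cv2.imread(f"pics/{f}.png")
    for c in(316,325,335): print(f,c,[tuple(int(v) for v in im[r,c]) for r in range(172,194,2)])
E
```

```text
t: 18.05
eef_pos: [0.642, -0.1643, 0.3744]
ee_rot: [-3.141, 0.628, -2.979]
force: [0.1, 1.1, -1.0]
width: 0.0177
mm [ 1.2  1.4 -0.8] rot [ 0.001 -0.001 -0.   ]
mm [ 13.9   3.5 -78. ] rot [ 0.001 -0.001 -0.   ]
w3 316 [(212, 213, 211), (214, 215, 213), (216, 217, 215), (219, 220, 218), (221, 221, 220), (213, 213, 211), (208, 209, 207), (163, 166, 159), (83, 91, 73), (56, 71, 38), (57, 72, 39)]
w3 325 [(219, 219, 218), (220, 220, 218), (220, 220, 219), (220, 220, 219), (220, 220, 219), (220, 220, 218), (222, 222, 221), (163, 167, 156), (62, 76, 45), (60, 74, 41), (59, 74, 41)]
w3 335 [(218, 219, 218), (220, 220, 219), (218, 219, 218), (218, 219, 218), (215, 216, 214), (215, 216, 214), (219, 220, 218), (168, 172, 164), (63, 78, 47), (58, 73, 40), (69, 89, 47)]
w8 316 [(218, 219, 216), (218, 219, 216), (216, 219, 216), (131, 136, 125), (62, 77, 44), (59, 75, 41), (63, 79, 44), (62, 79, 44), (62, 78, 43), (64, 80, 45), (64, 81, 44)]
w8 325 [(218, 219, 217), (219, 220, 217), (208, 210, 205), (84, 97, 71), (64, 80, 44), (59, 75, 41), (64, 80, 44), (61, 78, 42), (70, 88, 48), (88, 111, 61), (79, 100, 54)]
w8 335 [(220, 220, 219), (220, 221, 220), (211, 213, 210), (89, 103, 75), (70, 88, 48), (67, 83, 45), (79, 101, 54), (63, 79, 43), (61, 77, 43), (65, 82, 44), (63, 79, 43)]
```

The wrist edge row moved 186.8 → 177.5, so the lid offset is 1.5 mm. I continue into the loading part.

```bash
python3 -m jog '[[5,1,-26,0,0,0],[5,1,-26,0,0,0],[4,0,-24,0,0,0],[0,0,0,0,0,0]]'; python3 - <<'E'
from fit import *
T=np.load("chute1.npy");c=[0,.0015,.0147]
p,Rt=place(T,-.23,.045,c);delta(p,Rt)
p,Rt=place(T,-.23,.020,c);delta(p,Rt)
E
```

```text
t: 18.5
eef_pos: [0.6572, -0.1607, 0.3069]
ee_rot: [-3.134, 0.638, -2.971]
force: [-0.0, -0.4, -0.5]
width: 0.0178
mm [ -1.1  -1.5 -10.5] rot [ 0.004  0.01  -0.005]
mm [-21.1  -4.8 -25.2] rot [ 0.004  0.01  -0.005]
```

```bash
python3 -m jog '[[-1,-2,-10,0.004,0.01,-0.005],[-11,-2,-10,0,0,0],[-10,-2,-8,0,0,0],[0,0,0,0,0,0]]'; python3 - <<'E'
from fit import *
T=np.load("chute1.npy");c=[0,.0015,.0147]
p,Rt=place(T,-.23,.020,c);delta(p,Rt)
p,Rt=place(T,-.23,.010,c);delta(p,Rt)
E
```

```text
t: 18.9
eef_pos: [0.6347, -0.1664, 0.2836]
ee_rot: [-3.139, 0.634, -2.977]
force: [0.0, -0.1, 0.4]
width: 0.0175
mm [ 1.4  0.9 -1.8] rot [ 0.001  0.006 -0.002]
mm [-6.6 -0.4 -7.7] rot [ 0.001  0.006 -0.002]
```

```bash
python3 -m jog '[[-4,0,-4,0,0.006,0],[-3,0,-4,0,0,0],[0,0,-2,0,0,0],[0,0,0,0,0,0]]'; python3 - <<'E'
from fit import *
T=np.load("chute1.npy");c=[0,.0015,.0147]
p,Rt=place(T,-.23,.0095,c);delta(p,Rt)
E
```

```text
t: 19.3
eef_pos: [0.629, -0.1671, 0.2774]
ee_rot: [-3.137, 0.635, -2.976]
force: [0.6, 0.2, 0.0]
width: 0.0177
mm [-1.2  0.2 -1.9] rot [ 0.003  0.007 -0.001]
```

```bash
python3 -m jog '[[-1,0,-3,0.003,0.007,0],[0,0,0,0,0,0]]'; python3 -m jog '[[0,0,0,0,0,0],[0,0,0,0,0,0],[0,0,0,0,0,0],[0,0,0,0,0,0],[0,0,0,0,0,0],[0,0,0,0,0,0]]' 0.4; python3 -m jog '[[-28,-4,39,0,0,0],[-28,-4,39,0,0,0],[-28,-4,39,0,0,0],[-28,-4,39,0,0,0],[-20,0,45,0,0,0],[-20,0,45,0,0,0],[-20,40,40,0,0,0],[-20,45,0,0,0,0],[-20,45,0,0,0,0],[0,45,0,0,0,0],[0,45,0,0,0,0],[0,45,0,0,0,0]]'; python3 - <<'E'
from fit import *
t=eyes.grab_frame("top");s=eyes.grab_frame("scene");cv2.imwrite("pics/top9.png",t);cv2.imwrite("pics/scene9.png",s)
z=lambda im,x,y,w,h,W,H:cv2.resize(im[y:y+h,x:x+w],(W,H),interpolation=cv2.INTER_CUBIC)
cv2.imwrite("pics/v9.png",np.vstack([np.hstack([z(t,340,110,100,75,400,300),z(s,280,100,100,75,400,300)]),np.hstack([z(t,200,130,200,150,400,300),z(s,230,180,200,150,400,300)])]))
E
```

```text
t: 19.5
eef_pos: [0.6297, -0.1672, 0.2765]
ee_rot: [-3.14, 0.632, -2.977]
force: [-1.0, -1.1, -1.0]
width: 0.0177
t: 20.1
eef_pos: [0.628, -0.1671, 0.2736]
ee_rot: [3.141, 0.626, -2.979]
force: [-0.6, -0.2, 0.9]
width: 0.035
t: 21.3
eef_pos: [0.4195, 0.0017, 0.5545]
ee_rot: [3.133, 0.608, -2.999]
force: [1.1, -1.2, 0.4]
width: 0.0354
```

View pics/v9.png

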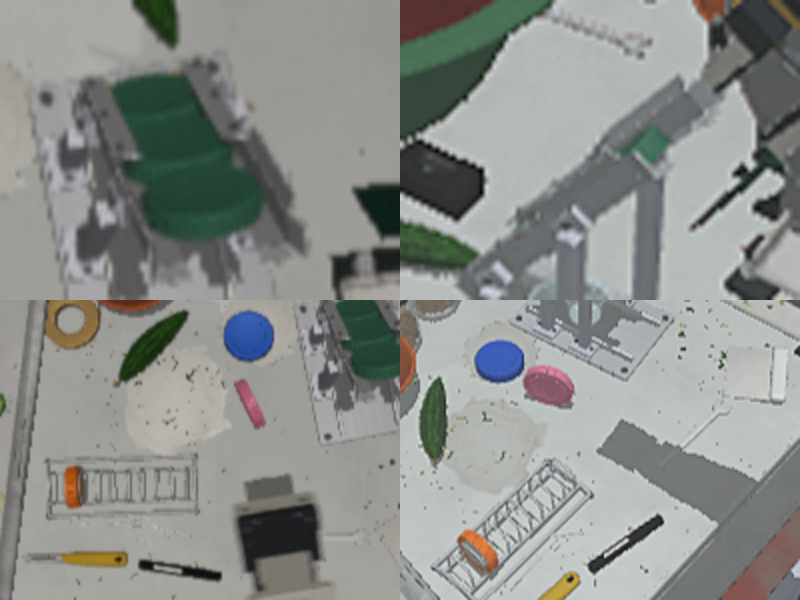

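All three lids are in the chute, green up: top crop (155,95), (175,140) and (205,200). The orange lid and the bystanders have not moved. A quick numeric check, then I hand in.

```bash
python3 - <<'E'
from fit import *
from station import workorder
T=np.load("chute1.npy")
im=cv2.imread("pics/top9.png");q=[]
L=T.copy();L[:3,3]=P(T,-.21,0,.009)
pts=np.array([proj("top",P(L,.042*np.cos(a),.042*np.sin(a),z)) for a in np.arange(0,6.3,.1) for z in(-.009,.009)])
print("expected lid3 bbox",pts.min(0),pts.max(0),"seen ~ x",340+140/4,340+262/4,"bottom",110+238/4)
print(workorder.job_done(), status.get_state()['t'])
E
```

```text
expected lid3 bbox [375.56791227 150.5589062 ] [406.18533887 170.58898222] seen ~ x 375.0 405.5 bottom 169.5
the job is handed in; nothing more can be done
the job is handed in; nothing more can be done
```

Both green lids are out of the rack and in the chute behind the first lid, white underside down and green top up. I handed the job in about 21 s into the 72 s allowed.

- **How they were loaded:** I gripped each lid from above and turned the gripper so the green top would face up. I laid it in the loading part with one finger in the floor slot, let go, and it slid down by itself.
- **Chute:** the final views show three lids in a row, all green up. The uppermost appears within about 1 px (3 mm) of where a flat lid at chute x = -210 mm should be: 375–405.5 px seen against 375.6–406.2 expected.
- **Everything else:** the orange lid is still in the rack and the other things look unmoved. The gripper is open and clear of everything.
- **Forces:** the readings I took after each move stayed under about 5 N.
- **Disagreement found:** my first chute estimate from the overhead camera was off by about 3 mm sideways. I corrected it from the wrist camera before loading.
- **Not checked:** I did not take another close-up of the middle lid. Its flatness is judged from the overhead view and from the upper lid resting where it should.

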